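# Stop the mill and push its guard window up to the mark

### The arm

A 6-joint arm with a two-finger parallel gripper is mounted at the origin on the work surface. World frame = base frame: x ahead of the robot, y to its left, z up, the work surface at z = 0. Lengths are in m, angles in rad, forces in N, time in s.
With the tool pointing down it reaches from about 0.275 to 0.75 m from the base axis. Payload 10.2 kg.
Tool frame: the origin (TCP) lies midway between the tips of the shut fingers; the grasp point (between the pads) lies 19 mm behind it; z points along the fingers, y is the line along which they close (so a half turn about z gives the same grasp; the last joint's range is limited). The gripper opens to 88 mm and grips with 3 to 60 N. Pads are 18 mm wide; open, the fingers measure 123 mm over their backs; the gripper's body (75 mm by 187 mm) begins 45 mm behind the grasp point.
Start: joints at [-1.551, 0.313, 1.498, -0, 1.331, -0.223], TCP at [0.126, -0.51, 0.218] pointing down, gripper open.
Joint ranges: [-2.94, 2.94], [-0.97, 2.17], [0.19, 2.56], [-1.23, 4.37], [0.02, 3.11], [-2.88, 2.88]. Speed limits (rad/s): [2.39, 2.39, 3.01, 3.14, 3.14, 3.14].

### API

Orientations are given as [roll, pitch, yaw] about the fixed x, y, z axes, in that order (R = Rz(yaw) Ry(pitch) Rx(roll)).
In Python, from rig import arm, camera, order gives the robot as it stands.
- The arm moves only by the tool send_rows, never from a script. Its argument "plan" is a list of rows, each a list of 7 numbers: the opening in per cent of the stroke, from 0 (shut) to 100 (fully open), then the shift along the world's x, y, z in m, then the turn, a rotation vector about the world's x, y, z in degrees. A call has 1 to 12 rows; each row is the pose to reach, as a shift and turn from the pose commanded when the call began; what a row does not reach only later rows make up. A row lasts 1/12 s, in which the tool goes at most 41.7 mm and 7.16 degrees, less where a joint would pass 70% of its speed; a pose out of reach is approached as far as the arm can. A call with a gripper value outside its range is refused whole. The fingers move at their own pace and stop on an object; "newtons" is the grip in N (left out, the last holds). Time passes only in rows, so rows that repeat a pose let the fingers close. It gives the time, the measured TCP pose, the force, the opening and the grip force at its end, in the units of the state.
- arm.state(): the state, without advancing time (a new reading comes with each control period).
- camera(name): name is "scene" or "top"; returns a dict with "pixels" (480x640x3 uint8, blue, green, red), "fov_y" (degrees; the focal length in pixels is half the picture's height over the tangent of half this angle, whatever the lens; pixels are square), "cx", "cy" (the principal point, pixels), "k1" (the pictures are not rectified: a ray, as slopes to the right and down, at radius r is drawn at 1 + k1 r^2 times it, then the intrinsics apply), "camera_from_world" (4x4, takes a point from world to camera coordinates). Camera axes: x right, y up, looking along -z (the intrinsics and any distortion apply to the point x, -y, -z); pixel columns grow to the right and rows downward; lengths in m; the calibration is good to about 2 mm. A picture is of the moment at which its call begins. There is no depth.
- order.hand_in(): hands the job in; it is judged then, once.
The state is a dict: "t": time; "joints": joint angles; "qvel": joint speeds; "effort": joint torques, N m; "ee_pos": TCP position; "orientation": TCP orientation; "wrist_force": force on the tool from outside, world axes, zero at the start; "ft_torque": the same for the moment, N m; "gripper_width": finger opening in m; "grasp_force": force on a finger pad.
Only numpy, scipy, OpenCV 4.12 (cv2) and the standard library are available. Lean on these libraries where they do the work, as an engineer would, in place of code of your own. Each camera call takes 0.05 s, during which the arm holds its last target. There are 200 camera calls.

### The job

Make the small milling machine ready for reaching in: first press the mushroom stop button on its yellow box all the way down, then push the machine's clear guard window up from beneath its lip until the lip is level with the steel height mark on the upright, and leave it there. Use only pushing with the fingers: grip and lift nothing, leave the other things on the bench where they are, and finish with the hand clear of everything.

Things in the scene. Friction and masses are not known exactly. Their poses are not given: they have to be found in the camera images.
- guard: Fixed mill base (grey, 360 mm wide, 60 high, from 9 mm behind the origin) with two aluminium uprights 30 mm square, 540 tall, centred 165 mm either side, front faces at x = 0, and a fixed clear header 315 mm up that projects 18 mm in front. Origin: on the bench below the middle of the window. x points into the machine, away from the robot, y left along the window, z up; yaw to 0.2 rad.
- sash: Clear window 300 mm wide, axes as guard, with a grey lip 260 mm long at its lower edge. Origin: middle of the axis of the lip's round nose (8 mm radius), 34 mm in front of the window, 115 mm above the bench when down, 305 at the top stop. Counterweighted: 2 to 6 N moves it up or down; stays where left. Below and before the lip is free: fingers tilted 30 to 45 degrees fit under the nose.
- mark: Steel height mark: a flat pointer 6 mm thick on a clamp with a black thumb screw, on the front of the right-hand upright (negative y of the guard). Origin: mid-height of the pointer's tip end, 10 mm past the right end of the lip, 34 mm in front of the window. The window is at the mark when its lip's origin and this one are equally high.
- stop_box: The yellow box of the stop button, 72 mm square and 50 mm high, screwed to the bench beside the mill, on the left or the right. Origin: centre of its underside.
- stop_top (a point): Centre of the top of the mushroom button (red, 40 mm across) on the yellow box, 84 mm above the bench when not pressed. It is pressed straight down.
- stop (a joint): How far the mushroom button has been pressed, in m: 0 released, 0.007 all the way down (a hard stop). It takes about 5 N and stays down.
- oil_bottle: A white closed bottle 56 mm across and 130 mm tall, standing loose on the bench on the other side from the stop box. Origin: centre of its underside. To be left alone.
- driver: A screwdriver lying loose on the bench, to the left. To be left alone.
- holder: A steel tool holder 44 mm across and 75 mm tall, standing loose on the bench, to the right. Origin: centre of its underside. To be left alone.
Not all that is in view belongs to the job. Several things look just like the stop_box: the one meant starts farthest to the robot's left.

How it is judged:
By the outcome, as a careful person would: the job done as asked, in the order asked, and still so for the second after the job is handed in, with the robot touching nothing.
It also fails if it takes over 72 s, if anything falls off the work surface, if the arm or the gripper's body presses on something with over 40 N, if the wrist force passes 120 N, or if a joint passes its speed limit or range.

## Working session

There is one attempt and no reset: what is moved stays moved. The work goes in short steps, Python scripts to look and compute and a tool call to move; the robot and the scene stay as the last step left them, time stands still between calls to the robot, and variables do not carry over. Pictures are saved under pics/ and viewed, at most 10 in all, crops included, and the job is handed in when it is done.

Besides the shell and the picture viewer there is one more tool, called by a JSON object that holds its "name" and its "arguments", one argument or row to a line. send_rows: Moves the arm, as the interface text tells. Its arguments: {"type":"object","properties":{"plan":{"type":"array"},"newtons":{"type":"number"}},"required":["plan"]}

```bash
ls; mkdir -p pics
cat > h.py <<'E'
import numpy as np, cv2
from rig import arm, camera, order
def cam(n):
    c=camera(n); f=240/np.tan(np.radians(c["fov_y"])/2)
    c["K"]=np.array([[f,0,c["cx"]],[0,f,c["cy"]],[0,0,1]]); c["T"]=np.array(c["camera_from_world"]); return c
def ray(c,uv):
    p=cv2.undistortPoints(np.array([[uv]],float),c["K"],np.array([c["k1"],0,0,0.]) )[0,0]
    # k1 polynomial is in undistorted radius, same as OpenCV
    R=c["T"][:3,:3]; o=-R.T@c["T"][:3,3]; d=R.T@np.array([p[0],-p[1],-1]); return o,d/np.linalg.norm(d)
def onz(c,uv,z):
    o,d=ray(c,uv); return o+d*(z-o[2])/d[2]
def proj(c,P):
    q=c["T"][:3,:3]@np.array(P)+c["T"][:3,3]; q=q*[1,-1,-1]
    return cv2.projectPoints(q.reshape(1,1,3),np.zeros(3),np.zeros(3),c["K"],np.array([c["k1"],0,0,0.]))[0].ravel()
def tri(c1,a,c2,b):
    o1,d1=ray(c1,a);o2,d2=ray(c2,b)
    s=np.linalg.lstsq(np.c_[d1,-d2],o2-o1,rcond=None)[0]
    p,q=o1+s[0]*d1,o2+s[1]*d2; return (p+q)/2,np.linalg.norm(p-q)
E
python3 - <<'E'
from h import *
for n in("scene","top"):
    c=cam(n); cv2.imwrite(f"pics/{n}0.png",c["pixels"]); print(n,c["fov_y"],c["k1"],ray(c,(320,240)))
print(arm.state())
E
```

```text
pics
scene 43.25822699584697 -0.14709040787164132 (array([ 0.14142024, -0.90076476,  1.14575333]), array([ 0.23537494,  0.65263881, -0.72018139]))
top 44.942323828629746 -0.1417935043735731 (array([ 0.38949682, -0.01943838,  1.56282647]), array([ 0.05222292,  0.0269836 , -0.99827083]))
{'t': 0.1, 'joints': array([-1.55140639e+00,  3.13380772e-01,  1.49838513e+00,  1.44173442e-05,
        1.33098325e+00, -2.23362616e-01]), 'qvel': array([-0.00105929,  0.00057011, -0.00359646, -0.00011454,  0.00134997,
        0.00022355]), 'effort': array([ 2.40123409e-03, -4.02805102e+01, -2.52645510e+01,  6.95178704e-02,
        3.41620669e-02, -6.26688598e-05]), 'ee_pos': array([ 0.1262031 , -0.50934824,  0.21711606]), 'orientation': array([-3.14046798e+00, -2.69830688e-04,  2.42748970e-01]), 'wrist_force': array([0.09996967, 0.43489884, 0.32857513]), 'ft_torque': array([-0.02971266, -0.01171779, -0.02399543]), 'grasp_force': 0.0, 'gripper_width': 0.08792956869760869}
```

View pics/scene0.png

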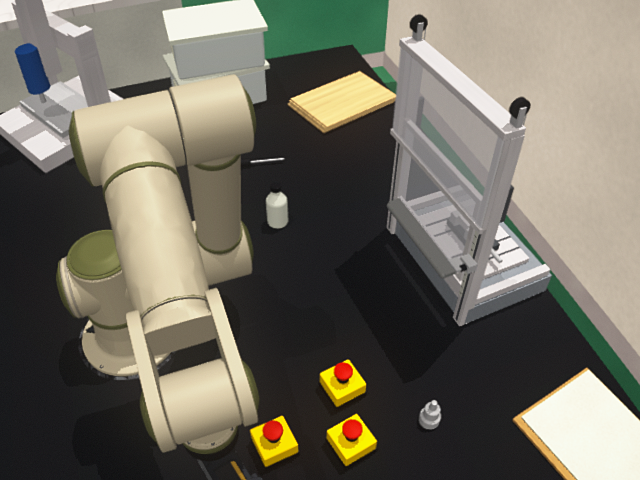

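View pics/top0.png

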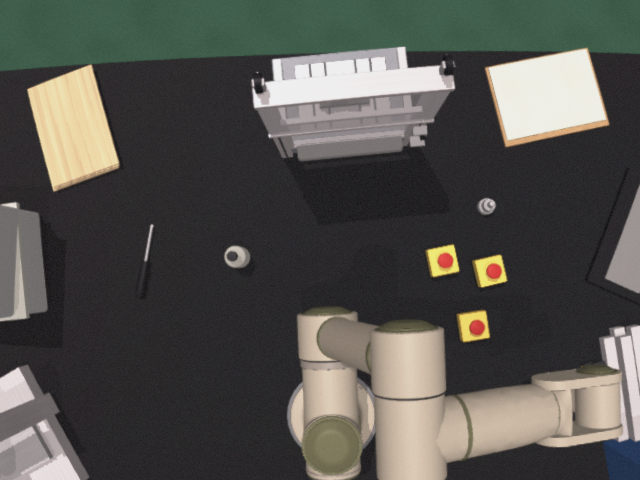

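Scene view: the mill is at right, with the lip running from about (392,200) to (470,270) and the mark clamp near (465,265). There are three stop boxes. In the top view the leftmost is at (443,261), which matches (343,381) in the scene view. The bottle is at (237,257) and the holder at (486,206) in the top view.

Run:
```python
from h import *
cs={n:cam(n) for n in("scene","top")}
for n,c in cs.items():
    h=cv2.cvtColor(c["pixels"],cv2.COLOR_BGR2HSV)
    red=((h[...,0]<8)|(h[...,0]>172))&(h[...,1]>150)&(h[...,2]>80)
    k,_,st,ce=cv2.connectedComponentsWithStats(red.astype(np.uint8))
    for i in range(1,k):
        if st[i,4]>60: print(n,"red",ce[i].round(1),st[i],onz(c,ce[i],.078).round(4))
    yel=cv2.inRange(h,(22,150,100),(35,255,255))
    k,_,st,ce=cv2.connectedComponentsWithStats(yel)
    for i in range(1,k):
        if st[i,4]>60: print(n,"yel",ce[i].round(1),st[i],onz(c,ce[i],.05).round(4))
c=cs["scene"]["pixels"]; cv2.imwrite("pics/s1.png",cv2.resize(c[180:330,380:530],None,fx=4,fy=4,interpolation=cv2.INTER_CUBIC))
c=cs["top"]["pixels"]; cv2.imwrite("pics/t1.png",cv2.resize(c[100:180,260:450],None,fx=4,fy=4,interpolation=cv2.INTER_CUBIC))
```

```text
scene red [342.7 370.9] [335 362  17  19 256] [ 0.4088 -0.2977  0.078 ]
scene red [272.4 430.1] [263 420  20  21 312] [ 0.2354 -0.3752  0.078 ]
scene red [351.9 429. ] [343 420  19  19 294] [ 0.3786 -0.4243  0.078 ]
scene yel [342.3 385.4] [ 320  359   46   48 1081] [ 0.4024 -0.3138  0.05  ]
scene yel [351.  441.8] [ 327  413   50   53 1240] [ 0.3732 -0.4362  0.05  ]
scene yel [274.3 443.6] [ 250  416   48   51 1185] [ 0.2331 -0.3898  0.05  ]
top red [445.  260.2] [438 253  15  15 162] [ 0.4081 -0.299   0.078 ]
top red [493.6 270.7] [487 264  14  15 163] [ 0.3781 -0.4248  0.078 ]
top red [476.6 327.2] [470 320  14  15 164] [ 0.2343 -0.3763  0.078 ]
```

View pics/s1.png

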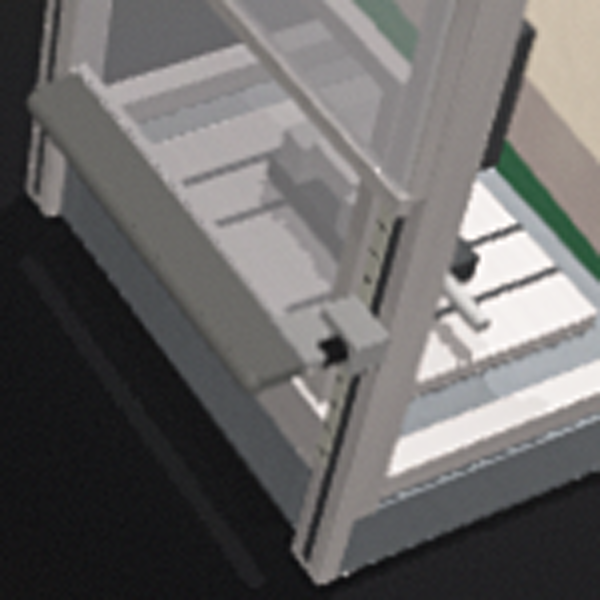

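View pics/t1.png

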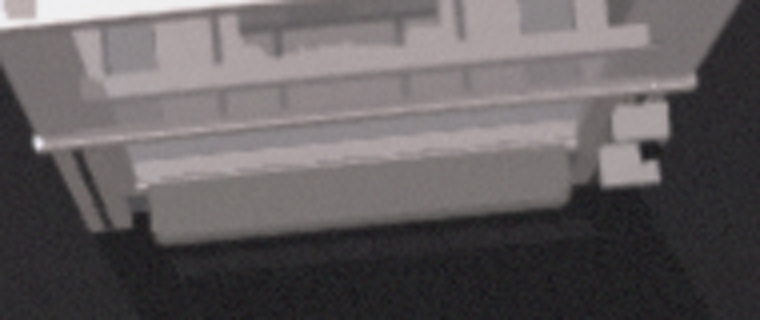

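The lip's front edge runs from about (299.5,161) to (402.5,151) in the top view and from (388,206) to (444.5,277) in the scene view. The pointer and black screw are just beyond its right end. The button is at about (0.4085,-0.298), so I'll go there first.

{"name": "send_rows", "arguments": {
  "plan": [
    [0, 0.282, 0.211, 0, 0, 0, 0],
    [0, 0.282, 0.211, 0, 0, 0, 0],
    [0, 0.282, 0.211, 0, 0, 0, 0],
    [0, 0.282, 0.211, 0, 0, 0, 0],
    [0, 0.282, 0.211, 0, 0, 0, 0],
    [0, 0.282, 0.211, 0, 0, 0, 0],
    [0, 0.282, 0.211, 0, 0, 0, 0],
    [0, 0.282, 0.211, 0, 0, 0, 0],
    [0, 0.282, 0.211, 0, 0, 0, 0],
    [0, 0.282, 0.211, 0, 0, 0, 0],
    [0, 0.282, 0.211, 0, 0, 0, 0],
    [0, 0.282, 0.211, 0, 0, 0, 0]
  ],
  "newtons": 20
}}

```text
t: 1.2
ee_pos: [0.4075, -0.2991, 0.2174]
orientation: [-3.141, 0.0, 0.242]
wrist_force: [-0.2, -0.2, 1.0]
gripper_width: 0.0103
grasp_force: 0.0
```

Run:
```python
from h import *
S,T=cam("scene"),cam("top")
a=lambda u,v:(260+u/4-.375,100+v/4-.375)   # top crop
b=lambda u,v:(380+u/4-.375,180+v/4-.375)
L=tri(T,a(158,243),S,b(30,104)); R=tri(T,a(571,205),S,b(256,388)); print(L,R)
# nose front edges: cast onto z=.115
for c,f,ps in((T,a,((158,243),(571,205))),(S,b,((30,104),(256,388)))):
    print([onz(c,f(*p),.115).round(4) for p in ps])
```

```text
(array([0.66408274, 0.06668441, 0.13888526]), np.float64(0.0018248588767948814)) (array([ 0.68208778, -0.19026707,  0.1468486 ]), np.float64(0.004607912217814558))
[array([0.6678, 0.0684, 0.115 ]), array([ 0.6864, -0.1932,  0.115 ])]
[array([0.6774, 0.0895, 0.115 ]), array([ 0.7018, -0.1681,  0.115 ])]
```

{"name": "send_rows", "arguments": {
  "plan": [
    [0, 0.001, 0.001, -0.04, 0, 0, 0],
    [0, 0.001, 0.001, -0.08, 0, 0, 0],
    [0, 0.001, 0.001, -0.11, 0, 0, 0],
    [0, 0.001, 0.001, -0.125, 0, 0, 0],
    [0, 0.001, 0.001, -0.13, 0, 0, 0],
    [0, 0.001, 0.001, -0.133, 0, 0, 0],
    [0, 0.001, 0.001, -0.136, 0, 0, 0],
    [0, 0.001, 0.001, -0.139, 0, 0, 0],
    [0, 0.001, 0.001, -0.141, 0, 0, 0],
    [0, 0.001, 0.001, -0.141, 0, 0, 0]
  ]
}}

```text
t: 2.13
ee_pos: [0.4093, -0.2978, 0.0769]
orientation: [3.141, -0.0, 0.243]
wrist_force: [-0.7, 0.5, -0.4]
gripper_width: 0.0005
grasp_force: 0.0
```

{"name": "send_rows", "arguments": {
  "plan": [
    [0, 0, 0, -0.001, 0, 0, 0],
    [0, 0, 0, -0.002, 0, 0, 0],
    [0, 0, 0, -0.003, 0, 0, 0],
    [0, 0, 0, -0.003, 0, 0, 0]
  ]
}}

```text
t: 2.47
ee_pos: [0.4092, -0.2976, 0.0736]
orientation: [-3.142, 0.0, 0.243]
wrist_force: [-0.6, 0.2, -1.0]
gripper_width: -0.0
grasp_force: 0.0
```

{"name": "send_rows", "arguments": {
  "plan": [
    [0, 0, 0, -0.001, 0, 0, 0],
    [0, 0, 0, -0.002, 0, 0, 0],
    [0, 0, 0, -0.003, 0, 0, 0],
    [0, 0, 0, -0.003, 0, 0, 0]
  ]
}}

```text
t: 2.8
ee_pos: [0.4091, -0.2975, 0.0704]
orientation: [-3.141, 0.0, 0.243]
wrist_force: [-0.4, 0.5, 0.2]
gripper_width: 0.0008
grasp_force: 0.0
```

Run:
```python
from h import *
c=cam("scene");cv2.imwrite("pics/s2.png",cv2.resize(c["pixels"][280:460,240:440],None,fx=3,fy=3,interpolation=cv2.INTER_CUBIC)); print(arm.state()["wrist_force"],arm.state()["effort"])
```

```text
[-0.12928041  0.1304522  -0.41318221] [-2.83867601e-03 -4.11656749e+01 -2.03844523e+01  6.15435583e-02
 -3.65698629e-02 -5.53871973e-05]
```

View pics/s2.png

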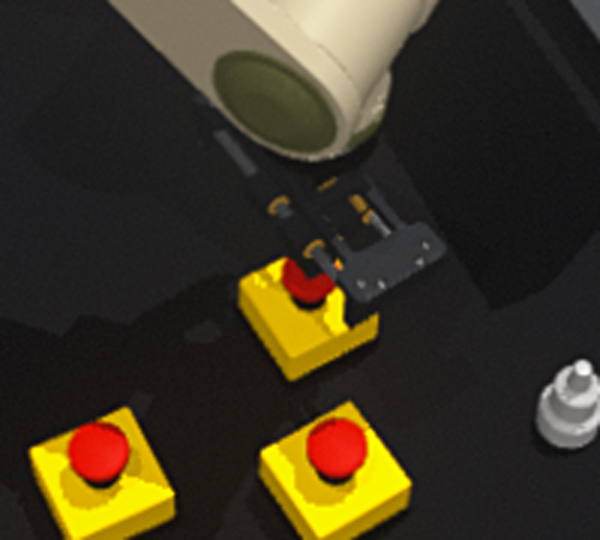

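Run:
```python
from h import *
c=cam("scene");t=cam("top")
s=arm.state();p=s["ee_pos"];print(p,s["joints"])
for z in(0,.019,.064,.1): print(z,((proj(c,p+[0,0,z])-[240,280])*3).round(), proj(t,p+[0,0,z]).round())
y=np.array([np.sin(.243),-np.cos(.243),0])
for k in(-.093,.093): print(((proj(c,p+[0,0,.064]+k*y)-[240,280])*3).round())
print(((proj(c,[.4088,-.298,.077])-[240,280])*3).round())
cv2.imwrite("pics/s3.png",cv2.resize(c["pixels"][335:400,305:395],None,fx=8,fy=8,interpolation=cv2.INTER_CUBIC))
```

```text
[ 0.40922047 -0.29762317  0.07062062] [-8.60728204e-01  4.42326736e-01  1.73414025e+00  1.27615724e-05
  9.65126416e-01  4.67263973e-01]
0 [308. 278.] [444. 260.]
0.019 [309. 263.] [445. 260.]
0.064 [311. 227.] [449. 259.]
0.1 [313. 196.] [452. 259.]
[233. 131.]
[396. 330.]
[308. 274.]
```

View pics/s3.png

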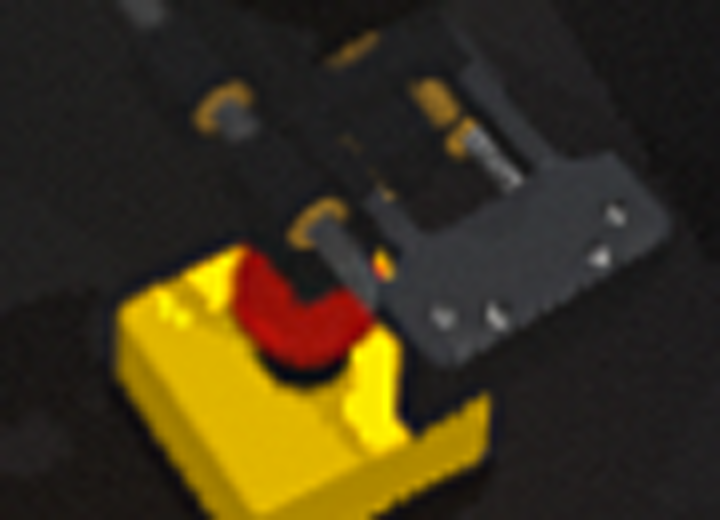

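{"name": "send_rows", "arguments": {
  "plan": [
    [0, 0, 0, -0.001, 0, 0, 0],
    [0, 0, 0, -0.002, 0, 0, 0],
    [0, 0, 0, -0.003, 0, 0, 0],
    [0, 0, 0, -0.003, 0, 0, 0]
  ]
}}

```text
t: 3.28
ee_pos: [0.4091, -0.2975, 0.0674]
orientation: [-3.141, 0.0, 0.243]
wrist_force: [0.3, 0.2, 0.2]
gripper_width: 0.0005
grasp_force: 0.0
```

Run:
```python
from h import *
o=cv2.imread("pics/scene0.png"); n=cam("scene")["pixels"]
for u in (338,340,342,344):
    print(u,[[tuple(i[v,u]) and int(i[v,u,2])-int(i[v,u,1]) for v in range(358,388)] for i in(o,n)])
```

```text
338 [[2, 4, 3, -4, 11, 135, 216, 222, 212, 210, 210, 214, 210, 211, 210, 212, 210, 212, 211, 189, 117, 43, 3, 20, 39, 43, 43, 42, 41, 44], [0, 0, 0, 0, -1, 1, 0, -1, -4, 15, 68, 112, 135, 133, 135, 135, 137, 145, 152, 155, 109, 43, 6, 19, 41, 43, 41, 42, 42, 43]]
340 [[5, 4, -1, -2, 81, 221, 217, 213, 206, 209, 209, 211, 210, 211, 211, 210, 211, 210, 209, 210, 185, 104, 41, 1, 6, 33, 43, 42, 42, 44], [1, 1, 1, 1, -1, 0, 1, 4, 1, -1, -5, 2, 38, 101, 136, 138, 138, 138, 139, 148, 140, 100, 46, -1, 5, 31, 43, 44, 43, 44]]
342 [[3, 2, -4, 24, 151, 220, 216, 213, 213, 213, 211, 211, 210, 207, 207, 209, 208, 208, 208, 210, 197, 144, 96, 9, 0, 18, 39, 42, 43, 45], [1, -1, 0, 0, 15, 35, 32, 37, 32, 5, 0, 1, -1, -3, 3, 48, 117, 140, 140, 140, 140, 132, 102, 12, -2, 18, 37, 43, 44, 43]]
344 [[2, 2, 15, 15, 82, 202, 221, 217, 212, 209, 212, 210, 209, 206, 207, 206, 206, 205, 204, 206, 205, 150, 80, 5, 4, 22, 37, 41, 45, 45], [1, -1, 1, 19, 39, 15, 1, 2, 3, -1, 2, 2, 1, -2, 3, 57, 128, 141, 142, 142, 141, 127, 82, 5, 1, 24, 38, 41, 42, 43]]
```

{"name": "send_rows", "arguments": {
  "plan": [
    [0, 0, 0, -0.001, 0, 0, 0],
    [0, 0, 0, -0.002, 0, 0, 0],
    [0, 0, 0, -0.003, 0, 0, 0],
    [0, 0, 0, -0.004, 0, 0, 0],
    [0, 0, 0, -0.004, 0, 0, 0]
  ]
}}

```text
t: 3.75
ee_pos: [0.4092, -0.2976, 0.0635]
orientation: [-3.141, 0.0, 0.243]
wrist_force: [-0.5, 0.1, -1.3]
gripper_width: 0.0002
grasp_force: 0.0
```

{"name": "send_rows", "arguments": {
  "plan": [
    [0, 0, 0, 0.04, 0, 0, 0],
    [0, 0, 0, 0.06, 0, 0, 0],
    [0, 0, 0, 0.06, 0, 0, 0]
  ]
}}

```text
t: 4.0
ee_pos: [0.4106, -0.2991, 0.1276]
orientation: [3.135, -0.003, 0.243]
wrist_force: [-0.1, -0.3, 0.5]
gripper_width: -0.0
grasp_force: 0.0
```

Run:
```python
from h import *
c=cam("scene");t=cam("top");p=arm.state()["ee_pos"]
q=proj(c,p);r=proj(t,p);print(p,q,r, (q-[290,310])*6)
a=cv2.resize(c["pixels"][310:400,290:400],None,fx=6,fy=6,interpolation=cv2.INTER_CUBIC)
cv2.imwrite("pics/s4.png",cv2.convertScaleAbs(a,alpha=2.2,beta=10))
for n,k in(("scene",c),("top",t)):
    h=cv2.cvtColor(k["pixels"],cv2.COLOR_BGR2HSV)
    red=((h[...,0]<8)|(h[...,0]>172))&(h[...,1]>150)&(h[...,2]>40)
    m,_,st,ce=cv2.connectedComponentsWithStats(red.astype(np.uint8))
    print(n,[(ce[i].round(1),st[i]) for i in range(1,m) if st[i,4]>60])
```

```text
[ 0.40928147 -0.29769088  0.12381101] [343.65629015 358.62174255] [447.91163743 259.48688482] [321.93774089 291.7304553 ]
scene [(array([342.8, 371.1]), array([335, 362,  17,  19, 260], dtype=int32)), (array([272.4, 430.3]), array([263, 420,  20,  21, 317], dtype=int32)), (array([351.9, 429.2]), array([343, 420,  19,  20, 308], dtype=int32))]
top [(array([476.6, 327.1]), array([470, 320,  14,  15, 165], dtype=int32))]
```

View pics/s4.png

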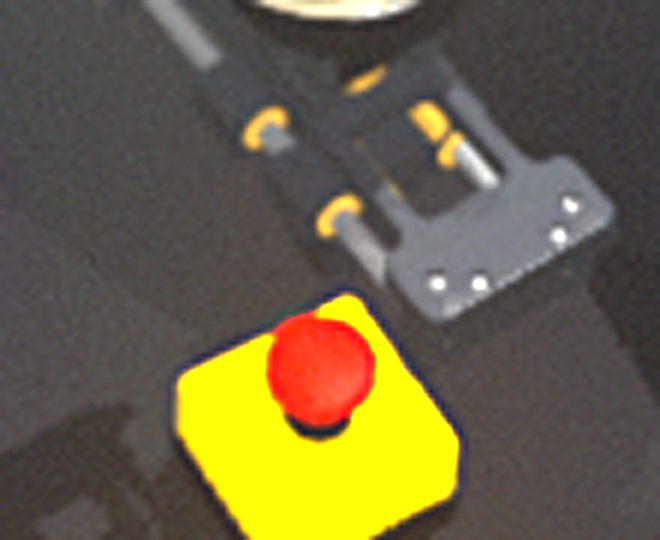

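The button is still unpressed, and the visible fingertip looks higher than the reported TCP. I'll keep descending until I feel contact.

{"name": "send_rows", "arguments": {
  "plan": [
    [0, 0, 0, -0.03, 0, 0, 0],
    [0, 0, 0, -0.055, 0, 0, 0],
    [0, 0, 0, -0.06, 0, 0, 0],
    [0, 0, 0, -0.061, 0, 0, 0],
    [0, 0, 0, -0.062, 0, 0, 0],
    [0, 0, 0, -0.063, 0, 0, 0],
    [0, 0, 0, -0.064, 0, 0, 0],
    [0, 0, 0, -0.065, 0, 0, 0],
    [0, 0, 0, -0.065, 0, 0, 0]
  ]
}}

```text
t: 4.85
ee_pos: [0.4095, -0.2979, 0.0592]
orientation: [3.141, -0.001, 0.243]
wrist_force: [-0.6, 0.3, 1.4]
gripper_width: 0.0006
grasp_force: 1.1
```

{"name": "send_rows", "arguments": {
  "plan": [
    [0, 0, 0, -0.001, 0, 0, 0],
    [0, 0, 0, -0.002, 0, 0, 0],
    [0, 0, 0, -0.003, 0, 0, 0],
    [0, 0, 0, -0.003, 0, 0, 0]
  ]
}}

```text
t: 5.18
ee_pos: [0.4095, -0.2979, 0.0563]
orientation: [3.141, -0.001, 0.243]
wrist_force: [-1.5, 2.7, 8.7]
gripper_width: 0.0005
grasp_force: 4.6
```

{"name": "send_rows", "arguments": {
  "plan": [
    [0, 0, 0, -0.001, 0, 0, 0],
    [0, 0, 0, -0.002, 0, 0, 0],
    [0, 0, 0, -0.003, 0, 0, 0],
    [0, 0, 0, -0.003, 0, 0, 0]
  ]
}}

```text
t: 5.52
ee_pos: [0.4097, -0.298, 0.056]
orientation: [3.14, -0.001, 0.243]
wrist_force: [-9.3, 10.0, 40.2]
gripper_width: 0.0004
grasp_force: 20.0
```

Run:
```python
from h import *
n=cam("scene")["pixels"]
for u in (338,340,342,344): print(u,[int(n[v,u,2])-int(n[v,u,1]) for v in range(358,388)])
```

```text
338 [0, -1, 0, -2, -2, -1, -1, 1, -1, 0, -4, -2, 16, 77, 115, 137, 136, 137, 136, 141, 153, 148, 96, 37, 30, 40, 41, 41, 42, 42]
340 [0, 1, 1, 1, 1, -1, 2, -1, 1, 0, 3, 0, -3, -5, 12, 57, 104, 140, 139, 137, 140, 145, 137, 96, 35, 29, 40, 41, 42, 42]
342 [-1, 1, 0, -1, 0, -1, 0, 2, 20, 33, 36, 31, 8, 2, 1, -1, 2, 17, 55, 119, 141, 145, 138, 108, 45, 13, 34, 41, 43, 42]
344 [2, 1, 1, 1, 2, 2, 18, 37, 24, 5, 0, 3, 0, 1, 1, 0, -4, -1, 59, 131, 143, 142, 140, 118, 62, 19, 36, 40, 41, 41]
```

The button reached its hard stop at 40 N and its red edge dropped about 2 px, so it is fully pressed. Contact also shows the fingertips are about 21 mm short of the reported TCP. Next I'll lift and fit the guard's pose.

{"name": "send_rows", "arguments": {
  "plan": [
    [0, 0, 0, 0.03, 0, 0, 0],
    [0, 0, 0, 0.07, 0, 0, 0],
    [0, 0, 0, 0.11, 0, 0, 0],
    [0, 0, 0, 0.14, 0, 0, 0],
    [0, 0, 0, 0.14, 0, 0, 0],
    [0, 0, 0, 0.14, 0, 0, 0]
  ]
}}

```text
t: 6.07
ee_pos: [0.4094, -0.2978, 0.1933]
orientation: [3.14, -0.001, 0.243]
wrist_force: [-0.3, -0.6, -0.5]
gripper_width: 0.0007
grasp_force: 0.0
```

```bash
cat >> h.py <<'E'
def nose(c,x,y,yaw,z,s):
    "front silhouette point of the nose at end s (+1 left, -1 right)"
    gx=np.array([np.cos(yaw),np.sin(yaw),0]);gy=np.array([-gx[1],gx[0],0])
    P=np.array([x,y,z])+.13*s*gy; o=-c["T"][:3,:3].T@c["T"][:3,3]
    v=P-o; v-=gy*(v@gy); n=np.cross(gy,v); n/=np.linalg.norm(n); n*=-np.sign(n@gx)
    return P+.008*n
E
python3 - <<'E'
from h import *
from scipy.optimize import least_squares
from scipy.spatial.transform import Rotation as Ro
S,T=cam("scene"),cam("top")
a=lambda u,v:np.array((260+u/4-.375,100+v/4-.375)); b=lambda u,v:np.array((380+u/4-.375,180+v/4-.375))
obs=[(T,a(158,243),1),(T,a(571,205),-1),(S,b(30,104),1),(S,b(256,388),-1)]
r=least_squares(lambda p:np.concatenate([proj(c,nose(c,*p,s))-m for c,m,s in obs]),[.68,-.06,.07,.14])
print(r.x.round(4),r.fun.round(2)); x,y,w,z=r.x
gx=np.array([np.cos(w),np.sin(w),0]);gy=np.array([-gx[1],gx[0],0])
for h in(.11,.14,.17,.2,.23,.26,.29):
    P=np.array([x,y,h])-.14*gy
    print(h,((proj(S,P)-[380,180]+.375)*4).round(),((proj(T,P)-[260,100]+.375)*4).round())
s=arm.state();print(s["ee_pos"],s["orientation"],s["wrist_force"])
print("rotvec deg",np.degrees((Ro.from_rotvec(-np.pi/4*gy)*Ro.from_rotvec([0,0,w-s["orientation"][2]])).as_rotvec()))
h=cv2.cvtColor(S["pixels"],cv2.COLOR_BGR2HSV)
red=((h[...,0]<8)|(h[...,0]>172))&(h[...,1]>150)&(h[...,2]>80)
k,_,st,ce=cv2.connectedComponentsWithStats(red.astype(np.uint8)); print([(ce[i],st[i]) for i in range(1,k) if st[i,4]>60])
E
```

```text
[ 0.6807 -0.0609  0.0785  0.1462] [-0.57 -0.2   0.58 -1.07 -0.68 -1.25 -0.43  1.58]
0.11 [266. 440.] [581. 198.]
0.14 [274. 406.] [587. 188.]
0.17 [283. 370.] [593. 178.]
0.2 [292. 332.] [599. 167.]
0.23 [301. 294.] [605. 156.]
0.26 [310. 254.] [612. 144.]
0.29 [320. 213.] [619. 132.]
[ 0.40871753 -0.29710255  0.19107288] [-3.13919053e+00  1.24126662e-03  2.42754491e-01] [ 0.60135873 -0.15043779 -0.57714328]
rotvec deg [  7.20515855 -44.46855147  -8.92131269]
[(array([342.79012346, 372.92592593]), array([334, 365,  18,  17, 243], dtype=int32)), (array([272.46964856, 430.1884984 ]), array([263, 420,  20,  21, 313], dtype=int32)), (array([351.84300341, 429.14334471]), array([343, 420,  19,  19, 293], dtype=int32))]
```

{"name": "send_rows", "arguments": {
  "plan": [
    [0, 0.18, 0.23, -0.03, 7.2, -44.5, -8.9],
    [0, 0.18, 0.23, -0.03, 7.2, -44.5, -8.9],
    [0, 0.18, 0.23, -0.03, 7.2, -44.5, -8.9],
    [0, 0.18, 0.23, -0.03, 7.2, -44.5, -8.9],
    [0, 0.18, 0.23, -0.03, 7.2, -44.5, -8.9],
    [0, 0.18, 0.23, -0.03, 7.2, -44.5, -8.9],
    [0, 0.18, 0.23, -0.03, 7.2, -44.5, -8.9],
    [0, 0.18, 0.23, -0.03, 7.2, -44.5, -8.9],
    [0, 0.18, 0.23, -0.03, 7.2, -44.5, -8.9],
    [0, 0.18, 0.23, -0.03, 7.2, -44.5, -8.9],
    [0, 0.18, 0.23, -0.03, 7.2, -44.5, -8.9],
    [0, 0.18, 0.23, -0.03, 7.2, -44.5, -8.9]
  ]
}}

```text
t: 7.17
ee_pos: [0.5889, -0.0685, 0.1623]
orientation: [3.141, -0.785, 0.078]
wrist_force: [-0.6, 0.6, -0.4]
gripper_width: -0.0
grasp_force: 0.0
```

Run:
```python
from h import *
from scipy.spatial.transform import Rotation as Ro
S=cam("scene"); s=arm.state(); p=s["ee_pos"]; R=Ro.from_euler("xyz",s["orientation"]).as_matrix()
print(p,R.round(2)); 
for k in(0,.021,.064): print(k,((proj(S,p-k*R[:,2])-[360,140])*4).round())
cv2.imwrite("pics/s5.png",cv2.convertScaleAbs(cv2.resize(S["pixels"][140:290,360:500],None,fx=4,fy=4,interpolation=cv2.INTER_CUBIC),alpha=1.5,beta=10))
```

```text
[ 0.58896929 -0.06859292  0.16251717] [[ 0.7   0.08  0.71]
 [ 0.06 -1.    0.05]
 [ 0.71  0.   -0.71]]
0 [ 87. 417.]
0.021 [ 65. 406.]
0.064 [ 20. 384.]
```

View pics/s5.png

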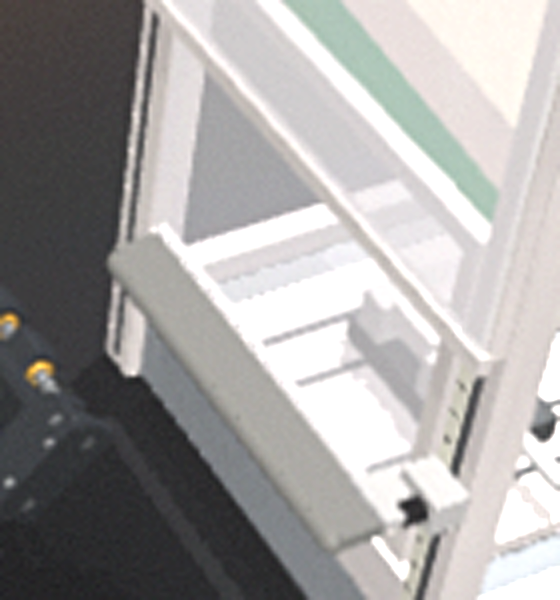

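The picture shows the hand at left with its tip near (100,420) in the crop. The lip runs from (115,260) to (340,550), and the pointer, clamp and screw are around (410,500). The approach below and in front of the lip is clear.

{"name": "send_rows", "arguments": {
  "plan": [
    [0, 0, 0, -0.04, 0, 0, 0],
    [0, 0, 0, -0.08, 0, 0, 0],
    [0, 0, 0, -0.105, 0, 0, 0],
    [0, 0, 0, -0.105, 0, 0, 0],
    [0, 0.025, 0.002, -0.105, 0, 0, 0],
    [0, 0.05, 0.004, -0.105, 0, 0, 0],
    [0, 0.07, 0.006, -0.105, 0, 0, 0],
    [0, 0.085, 0.007, -0.105, 0, 0, 0],
    [0, 0.095, 0.008, -0.105, 0, 0, 0],
    [0, 0.101, 0.008, -0.105, 0, 0, 0],
    [0, 0.101, 0.008, -0.105, 0, 0, 0]
  ]
}}

```text
t: 8.13
ee_pos: [0.691, -0.0605, 0.0579]
orientation: [3.14, -0.787, 0.079]
wrist_force: [0.9, -0.1, 1.1]
gripper_width: 0.0007
grasp_force: 0.0
```

{"name": "send_rows", "arguments": {
  "plan": [
    [0, 0, 0, 0.003, 0, 0, 0],
    [0, 0, 0, 0.006, 0, 0, 0],
    [0, 0, 0, 0.009, 0, 0, 0],
    [0, 0, 0, 0.012, 0, 0, 0],
    [0, 0, 0, 0.015, 0, 0, 0],
    [0, 0, 0, 0.018, 0, 0, 0],
    [0, 0, 0, 0.018, 0, 0, 0]
  ]
}}

```text
t: 8.72
ee_pos: [0.6904, -0.0597, 0.0765]
orientation: [3.14, -0.787, 0.08]
wrist_force: [-0.1, 0.5, -0.1]
gripper_width: 0.0002
grasp_force: 0.0
```

{"name": "send_rows", "arguments": {
  "plan": [
    [0, 0, 0, 0.003, 0, 0, 0],
    [0, 0, 0, 0.006, 0, 0, 0],
    [0, 0, 0, 0.009, 0, 0, 0],
    [0, 0, 0, 0.012, 0, 0, 0],
    [0, 0, 0, 0.015, 0, 0, 0],
    [0, 0, 0, 0.015, 0, 0, 0]
  ]
}}

```text
t: 9.22
ee_pos: [0.6905, -0.0597, 0.0914]
orientation: [3.141, -0.787, 0.08]
wrist_force: [0.2, 1.0, -0.1]
gripper_width: 0.0006
grasp_force: 0.0
```

{"name": "send_rows", "arguments": {
  "plan": [
    [0, 0, 0, 0.003, 0, 0, 0],
    [0, 0, 0, 0.006, 0, 0, 0],
    [0, 0, 0, 0.009, 0, 0, 0],
    [0, 0, 0, 0.012, 0, 0, 0],
    [0, 0, 0, 0.015, 0, 0, 0],
    [0, 0, 0, 0.015, 0, 0, 0]
  ]
}}

```text
t: 9.72
ee_pos: [0.69, -0.0596, 0.1058]
orientation: [3.141, -0.786, 0.079]
wrist_force: [-0.7, 0.4, 0.1]
gripper_width: 0.0001
grasp_force: 0.5
```

{"name": "send_rows", "arguments": {
  "plan": [
    [0, 0, 0, 0.003, 0, 0, 0],
    [0, 0, 0, 0.006, 0, 0, 0],
    [0, 0, 0, 0.009, 0, 0, 0],
    [0, 0, 0, 0.012, 0, 0, 0],
    [0, 0, 0, 0.015, 0, 0, 0],
    [0, 0, 0, 0.015, 0, 0, 0]
  ]
}}

```text
t: 10.22
ee_pos: [0.69, -0.0595, 0.121]
orientation: [3.141, -0.786, 0.079]
wrist_force: [-6.9, 0.2, -0.7]
gripper_width: 0.0005
grasp_force: 2.4
```

Run:
```python
from h import *
S=cam("scene"); o=cv2.imread("pics/scene0.png"); 
d=cv2.absdiff(S["pixels"],o).max(2)
print(arm.state()["wrist_force"], "diff right lip end", d[255:295,425:460].max(), "left", d[190:225,380:400].max())
```

```text
[-7.43087462  0.16696262 -0.13156956] diff right lip end 165 left 172
```

Run:
```python
from h import *
S=cam("scene"); 
cv2.imwrite("pics/s6.png",cv2.convertScaleAbs(cv2.resize(S["pixels"][150:300,365:505],None,fx=4,fy=4,interpolation=cv2.INTER_CUBIC),alpha=1.5,beta=10))
cv2.imwrite("pics/scene6.png",S["pixels"])
s=arm.state();print(((proj(S,s["ee_pos"])-[365,150])*4).round())
```

```text
[212. 373.]
```

View pics/s6.png

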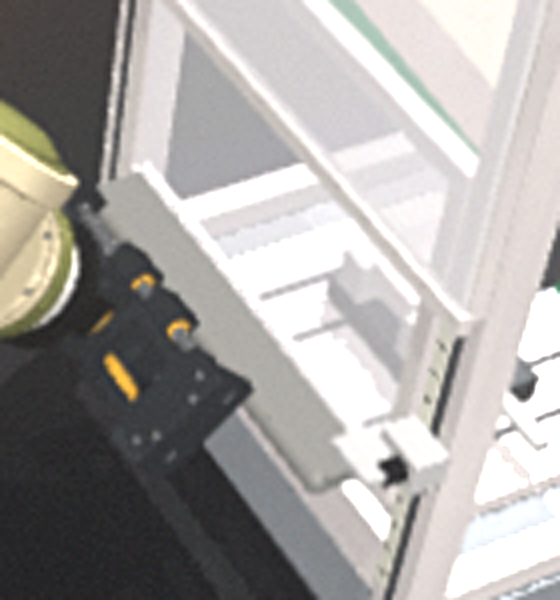

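The sash is rising, with the lip's right corner now at about (444,272), up from 277. I'll compute the heights.

```bash
cat >> h.py <<'E'
def G(x,y,z,pose=(.6807,-.0609,.0785)):
    "guard-axes offset from nose-axis middle -> world (z absolute)"
    gx=np.array([np.cos(pose[2]),np.sin(pose[2]),0]);gy=np.array([-gx[1],gx[0],0])
    return np.array([pose[0],pose[1],z])+x*gx+y*gy
E
python3 - <<'E'
from h import *
S,T=cam("scene"),cam("top")
for z in(.14,.155,.17,.185): print("lip corner",z,proj(S,nose(S,.6807,-.0609,.0785,z,-1)).round(1),"left",proj(S,nose(S,.6807,-.0609,.0785,z,1)).round(1))
for z in(.17,.185,.2,.215):
    print(z,"S6crop",[((proj(S,G(x,y,z))-[365,150])*4).round().tolist() for x,y in((-.013,-.14),(0,-.14),(.013,-.14),(0,-.165))],
      "T1crop",[((proj(T,G(x,y,z))-[260,100])*4).round().tolist() for x,y in((-.013,-.14),(.013,-.14),(0,-.165))])
E
```

```text
lip corner 0.14 [442.8 280. ] left [386.3 206.2]
lip corner 0.155 [443.8 275.6] left [386.8 201.7]
lip corner 0.17 [444.9 271.1] left [387.3 197.2]
lip corner 0.185 [445.9 266.5] left [387.8 192.5]
0.17 S6crop [[321.0, 496.0], [341.0, 488.0], [361.0, 480.0], [366.0, 520.0]] T1crop [[594.0, 197.0], [589.0, 156.0], [632.0, 173.0]]
0.185 S6crop [[325.0, 477.0], [346.0, 469.0], [366.0, 462.0], [371.0, 502.0]] T1crop [[597.0, 192.0], [592.0, 150.0], [635.0, 167.0]]
0.2 S6crop [[329.0, 458.0], [350.0, 451.0], [371.0, 443.0], [376.0, 483.0]] T1crop [[600.0, 187.0], [595.0, 144.0], [639.0, 162.0]]
0.215 S6crop [[334.0, 439.0], [355.0, 432.0], [375.0, 424.0], [381.0, 464.0]] T1crop [[603.0, 182.0], [598.0, 139.0], [642.0, 156.0]]
```

{"name": "send_rows", "arguments": {
  "plan": [
    [0, 0, 0, 0.004, 0, 0, 0],
    [0, 0, 0, 0.008, 0, 0, 0],
    [0, 0, 0, 0.012, 0, 0, 0],
    [0, 0, 0, 0.016, 0, 0, 0],
    [0, 0, 0, 0.02, 0, 0, 0],
    [0, 0, 0, 0.024, 0, 0, 0],
    [0, 0, 0, 0.028, 0, 0, 0],
    [0, 0, 0, 0.031, 0, 0, 0],
    [0, 0, 0, 0.033, 0, 0, 0],
    [0, 0, 0, 0.033, 0, 0, 0]
  ]
}}

```text
t: 11.25
ee_pos: [0.6901, -0.0595, 0.1544]
orientation: [3.141, -0.786, 0.08]
wrist_force: [-7.3, -0.5, -0.9]
gripper_width: 0.0006
grasp_force: 2.8
```

Run:
```python
from h import *
S,T=cam("scene"),cam("top")
a=cv2.resize(S["pixels"][242:282,425:475],None,fx=12,fy=12,interpolation=cv2.INTER_CUBIC)[:, :]
b=cv2.resize(T["pixels"][125:158,390:425],None,fx=6,fy=6,interpolation=cv2.INTER_CUBIC)
im=np.zeros((480,810,3),np.uint8); im[:480,:600]=a; im[:198,600:]=b
cv2.imwrite("pics/s7.png",cv2.convertScaleAbs(im[:,:800],alpha=1.3)); cv2.imwrite("pics/scene7.png",S["pixels"]); cv2.imwrite("pics/top7.png",T["pixels"])
print(arm.state()["ee_pos"],arm.state()["wrist_force"])
```

```text
[ 0.69010328 -0.05952245  0.15435872] [-7.38487971 -0.48822412 -0.24589907]
```

View pics/s7.png

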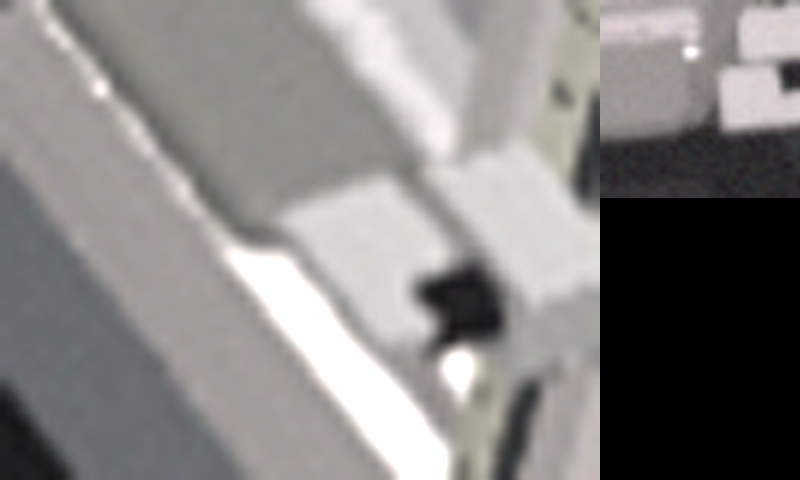

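In the close-up (12x, origin (425,242)), the lip's nose corner is at about (245,243). The pointer's top face has corners near (280,222), (390,178) and (385,350). The lip is still about 10 mm low, so I'll measure the parallel front edges sub-pixel in both views.

Run:
```python
from h import *
S=cv2.cvtColor(cv2.imread("pics/scene7.png"),cv2.COLOR_BGR2GRAY);T=cv2.cvtColor(cv2.imread("pics/top7.png"),cv2.COLOR_BGR2GRAY)
print("S rows 246..276")
for u in range(429,461): print(u,*S[246:276,u])
print("T rows 140..156")
for u in list(range(378,400,3))+list(range(400,426)): print(u,*T[132:156,u])
```

```text
S rows 246..276
429 115 118 119 123 122 119 120 120 119 116 117 118 120 115 102 87 81 83 84 83 83 85 81 82 83 83 84 84 85 84
430 127 119 121 120 119 121 121 120 120 117 117 118 119 120 116 105 91 82 83 85 84 83 86 81 82 84 85 84 84 85
431 144 137 125 119 119 121 122 120 120 121 118 118 117 118 120 125 120 91 85 80 81 84 84 83 84 86 82 85 86 85
432 109 150 149 144 120 120 122 121 121 119 122 121 120 118 118 121 120 116 100 85 82 83 84 84 83 82 84 84 85 85
433 87 94 148 197 130 116 121 121 121 121 120 121 120 120 118 120 119 120 118 104 88 84 84 84 83 83 83 82 82 84
434 94 85 84 108 135 129 124 119 118 123 122 121 120 119 120 119 118 118 122 118 104 90 86 81 84 84 83 83 82 83
435 104 96 87 81 105 149 145 133 121 120 122 123 121 121 120 121 121 119 118 121 121 114 98 86 82 84 84 85 86 85
436 109 105 100 92 86 112 157 158 138 119 121 119 124 123 119 119 121 120 120 119 120 121 117 103 87 83 83 85 85 85
437 111 110 107 101 94 85 93 133 159 128 120 121 122 122 122 121 122 122 120 120 121 121 119 119 107 88 80 83 84 84
438 111 111 111 107 104 95 87 83 104 141 138 127 122 120 121 122 122 120
[... 5059 characters left out ...]
30 30 34 33 31 36
418 164 166 140 128 146 157 161 161 163 163 162 162 158 136 82 42 34 37 37 36 37 29 36 35
419 163 163 136 108 106 122 143 152 159 158 162 162 156 137 81 44 31 33 35 30 34 33 38 34
420 160 161 133 81 51 53 68 82 119 151 160 160 157 133 82 50 37 35 33 33 29 32 32 32
421 160 157 124 66 34 29 33 51 112 150 159 158 161 124 73 42 45 42 37 40 22 35 29 35
422 161 157 120 61 40 35 36 59 130 155 162 161 158 123 66 45 45 46 43 40 38 38 33 34
423 162 156 122 63 33 35 32 55 128 153 158 160 157 111 60 43 44 42 38 35 43 43 32 26
424 161 154 122 72 42 26 35 50 88 109 124 131 142 108 61 43 40 37 42 46 43 43 38 42
425 160 152 122 88 62 45 38 39 46 53 58 63 68 58 45 41 42 43 45 41 39 41 42 39
```

```bash
cat > m.py <<'E'
from h import *
from scipy.optimize import brentq, fsolve
S,T=cam("scene"),cam("top")
P0=(.6807,-.0609,.0785)
def row_at(c,x,z,u):   # row of the line (x,z)||gy at image column u
    y=brentq(lambda y:proj(c,G(x,y,z,P0))[0]-u,-.4,.3); return proj(c,G(x,y,z,P0))[1]
def sil(c,x,z):        # nose silhouette (x,z) in guard section
    o=-c["T"][:3,:3].T@c["T"][:3,3]; v=G(x,0,z,P0)-o
    gx=G(1,0,0,P0)-G(0,0,0,P0); n=np.array([v[2],-(v@gx)]); n/=np.linalg.norm(n); n*=-np.sign(-n[0])*-1 if n[0]>0 else 1
    return x+.008*n[0], z+.008*n[1]
def lip(us,vs,ut,vt): return fsolve(lambda p:[row_at(S,*sil(S,*p),us)-vs,row_at(T,*sil(T,*p),ut)-vt],[0,.18])
def mark(us,vs,ut,vt,e=0): return fsolve(lambda p:[row_at(S,p[0],p[1],us)-vs,row_at(T,p[0],p[1]+e,ut)-vt],[-.01,.2])
def lip_scene(x,us,vs): return brentq(lambda z:row_at(S,*sil(S,x,z),us)-vs,.1,.33)
def mark_scene(x,us,vs): return brentq(lambda z:row_at(S,x,z,us)-vs,.1,.33)
E
python3 - <<'E'
from m import *
print("sil dirs",sil(S,0,.18),sil(T,0,.18))
l=lip(439.8,256.2,390,147.9); print("lip",l)
for e in(-.003,0,.003):
    m=mark(454,268.57,415,146.0,e); print("mark",e,m,"dx",m[0]-l[0],"D",m[1]-l[1])
for xf in(-.012,-.013): print("sym",xf,mark_scene(l[0]+xf,454,268.57)-l[1])
E
```

```text
sil dirs (np.float64(-0.006784349844683942), np.float64(0.17576058999565541)) (np.float64(-0.00783301063233982), np.float64(0.17837397895657794))
lip [-0.00186922  0.194167  ]
mark -0.003 [-0.0143825   0.21290156] dx -0.012513275352770364 D 0.018734562287429785
mark 0 [-0.01527054  0.2143078 ] dx -0.01340132332278042 D 0.020140808456342335
mark 0.003 [-0.01615859  0.21571405] dx -0.014289371293008172 D 0.021547054624110107
sym -0.012 0.017921777929570976
sym -0.013 0.019505302939206964
```

{"name": "send_rows", "arguments": {
  "plan": [
    [0, 0, 0, 0.003, 0, 0, 0],
    [0, 0, 0, 0.006, 0, 0, 0],
    [0, 0, 0, 0.009, 0, 0, 0],
    [0, 0, 0, 0.012, 0, 0, 0],
    [0, 0, 0, 0.015, 0, 0, 0],
    [0, 0, 0, 0.016, 0, 0, 0],
    [0, 0, 0, 0.016, 0, 0, 0]
  ]
}}

```text
t: 12.03
ee_pos: [0.6901, -0.0595, 0.1703]
orientation: [3.141, -0.786, 0.08]
wrist_force: [-6.6, 0.2, -0.6]
gripper_width: 0.0006
grasp_force: 3.0
```

Run:
```python
from m import *
a=np.mean([cv2.cvtColor(cam("scene")["pixels"],cv2.COLOR_BGR2GRAY).astype(float) for _ in range(4)],0).round().astype(int)
b=np.mean([cv2.cvtColor(cam("top")["pixels"],cv2.COLOR_BGR2GRAY).astype(float) for _ in range(4)],0).round().astype(int)
print(arm.state()["ee_pos"],arm.state()["t"])
for u in range(430,460,1): print(u,*a[240:274,u])
for u in list(range(378,424,3)): print(u,*b[138:152,u])
```

```text
[ 0.6901187  -0.05949897  0.17033289] 12.5333
430 237 238 236 236 238 220 145 114 116 119 122 120 119 120 120 120 118 117 118 118 116 104 91 82 82 84 84 84 83 82 84 82 84 86
431 182 236 240 236 235 239 228 157 119 116 117 120 121 120 120 120 119 118 117 118 118 124 120 92 84 81 82 84 84 84 84 84 84 85
432 89 163 238 239 236 236 239 231 170 139 114 116 120 120 120 121 121 120 119 118 118 119 121 114 99 84 80 83 83 83 84 83 85 84
433 76 80 136 212 236 238 236 238 237 215 147 114 114 119 121 121 120 120 121 119 118 118 118 119 117 102 87 84 83 84 83 83 83 82
434 92 80 76 117 189 235 239 237 237 239 224 155 120 116 117 121 122 121 120 120 120 119 118 118 120 118 106 90 83 83 84 83 84 83
435 102 94 84 74 99 174 232 241 236 236 240 232 168 128 116 118 121 122 120 122 120 121 120 118 118 120 120 113 98 87 82 82 84 84
436 108 104 97 86 76 89 164 235 239 236 236 240 235 186 147 115 116 120 122 121 119 120 120 120 120 118 119 120 116 103 86 81 83 84
437 111 109 105 98 89 78 80 136 208 236 238 236 237 237 218 154 118 115 119 120 121 121 121 121 120 120 120 120 120 119 106 88 79 83
438 111 110 1
[... 3136 characters left out ...]
 44 35 33 33
387 118 117 117 118 117 117 115 105 94 65 39 34 34 40
390 118 118 117 118 118 119 112 102 89 54 38 31 33 36
393 117 118 118 118 118 118 110 100 84 47 33 34 32 31
396 118 117 119 118 118 116 106 96 72 42 35 33 34 31
399 118 118 117 118 117 112 103 93 62 38 32 33 32 31
402 117 117 118 118 117 110 100 88 55 34 34 32 31 33
405 111 110 110 104 98 97 96 88 52 36 32 34 32 34
408 102 100 101 98 85 72 58 54 40 32 34 32 32 35
411 163 163 165 162 162 159 156 151 112 60 34 34 35 31
414 162 165 164 163 162 162 162 157 104 52 34 36 36 36
417 162 163 163 161 162 160 159 138 86 44 35 32 36 31
420 68 80 118 150 161 161 159 134 84 48 40 38 32 33
423 32 56 126 154 158 158 155 112 62 41 42 43 44 41
```

Run:
```python
from m import *
l=lip(440,251.03,390,146.75); print("lip",l)
for e in(-.003,0,.003):
    m=mark(454,268.5,415,146.0,e); print("mark",e,m,"dx",m[0]-l[0],"D",m[1]-l[1])
for x0 in(l[0],0.,-.004):
  z=lip_scene(x0,440,251.03)
  for xf in(-.012,-.013): print("sym",x0,xf,mark_scene(x0+xf,454,268.5)-z)
```

```text
lip [-0.00184268  0.20766188]
mark -0.003 [-0.01443202  0.21314727] dx -0.012589341791333506 D 0.005485393576742936
mark 0 [-0.01531999  0.21455315] dx -0.013477315108173394 D 0.00689126933735304
mark 0.003 [-0.01620796  0.21595902] dx -0.01436528842524639 D 0.008297145096794523
sym -0.001842675400851497 -0.012 0.004552323490031207
sym -0.001842675400851497 -0.013 0.006135564489888806
sym 0.0 -0.012 0.004553974884981271
sym 0.0 -0.013 0.0061372158848378155
sym -0.004 -0.012 0.0045503901368524335
sym -0.004 -0.013 0.006133631136710754
```

{"name": "send_rows", "arguments": {
  "plan": [
    [0, 0, 0, 0.002, 0, 0, 0],
    [0, 0, 0, 0.004, 0, 0, 0],
    [0, 0, 0, 0.005, 0, 0, 0],
    [0, 0, 0, 0.005, 0, 0, 0]
  ]
}}

```text
t: 12.97
ee_pos: [0.6901, -0.0595, 0.1752]
orientation: [3.141, -0.786, 0.08]
wrist_force: [-6.7, -0.9, -1.4]
gripper_width: 0.0004
grasp_force: 3.1
```

```bash
cat > n.py <<'E'
from m import *
def cross(p,level):  # first upward crossing
    i=int(np.argmax(p>level)); return i-1+(level-p[i-1])/(p[i]-p[i-1])
a=np.mean([cv2.cvtColor(cam("scene")["pixels"],cv2.COLOR_BGR2GRAY).astype(float) for _ in range(4)],0)
b=np.mean([cv2.cvtColor(cam("top")["pixels"],cv2.COLOR_BGR2GRAY).astype(float) for _ in range(4)],0)
us=np.arange(434,446); vs=[240-10+int(1.25*(u-434))+cross(a[230+int(1.25*(u-434)):262+int(1.25*(u-434)),u],157) for u in us]
f=np.polyfit(us-440,vs,1)
ut=np.arange(378,402); vt=[155-cross(b[155:130:-1,u],65) for u in ut]; g=np.polyfit(ut-390,vt,1)
print(f,g,np.std(vs-np.polyval(f,us-440)))
l=lip(440,f[1],390,g[1]); print("lip",l, "dx/D",mark(454,268.5,415,146.0,-.0015)-l)
for xf in(-.012,-.0125,-.013): print("sym",xf,mark_scene(l[0]+xf,454,268.5)-l[1])
print(arm.state()["ee_pos"],arm.state()["t"])
E
python3 n.py
```

```text
[  1.2598272  250.83324825] [-9.42666127e-02  1.46361256e+02] 0.11851953516106195
lip [-0.0006098   0.20619809] dx/D [-0.0142662   0.00765212]
sym -0.012 0.004064176926806384
sym -0.0125 0.004855797426735142
sym -0.013 0.005647417926663539
[ 0.69011405 -0.05948679  0.17518625] 13.4667
```

Run:
```python
from m import *
a=cv2.cvtColor(cam("scene")["pixels"],cv2.COLOR_BGR2GRAY)
for u in range(434,449,2): print(u,*a[234:266,u])
for u in(340-0,): pass
```

```text
434 110 109 106 101 93 84 77 82 105 132 191 234 237 236 236 239 225 155 120 112 119 122 121 121 120 121 120 121 118 118 121 119
436 109 110 111 110 109 103 98 90 80 76 92 127 179 234 237 236 236 239 234 186 147 115 115 118 120 122 119 119 122 120 120 119
438 108 111 109 108 111 111 109 107 101 95 84 79 85 101 134 190 233 238 236 237 239 226 165 124 116 117 120 120 121 121 120 120
440 111 110 109 111 110 109 110 111 111 108 104 100 88 80 75 92 127 175 229 237 237 237 238 236 200 153 117 117 118 120 120 121
442 109 110 110 110 108 110 110 109 111 110 111 108 106 102 95 85 78 82 99 133 188 232 238 236 237 239 229 176 127 118 117 119
444 111 109 109 110 110 110 110 111 109 109 109 111 111 111 109 103 99 90 81 78 87 114 166 223 238 237 237 236 235 212 162 121
446 109 110 110 111 110 109 109 107 110 110 109 110 109 109 111 108 105 105 105 101 89 86 99 114 134 185 230 239 237 238 239 230
448 109 110 109 109 111 109 110 108 108 111 109 110 110 109 110 109 111 117 120 114 100 93 108 121 120 133 137 137 179 220 237 239
```

Correcting for the background change, the lip is now about 1 mm below the mark. I'll add 1 mm, then withdraw straight down and back.

{"name": "send_rows", "arguments": {
  "plan": [
    [0, 0, 0, 0.001, 0, 0, 0],
    [0, 0, 0, 0.001, 0, 0, 0],
    [0, 0, 0, -0.008, 0, 0, 0],
    [0, 0, 0, -0.025, 0, 0, 0],
    [0, 0, 0, -0.035, 0, 0, 0],
    [0, 0, 0, -0.035, 0, 0, 0],
    [0, -0.03, -0.002, -0.035, 0, 0, 0],
    [0, -0.07, -0.005, -0.035, 0, 0, 0],
    [0, -0.11, -0.009, -0.035, 0, 0, 0],
    [0, -0.15, -0.012, -0.035, 0, 0, 0],
    [0, -0.15, -0.012, -0.035, 0, 0, 0],
    [0, -0.15, -0.012, -0.035, 0, 0, 0]
  ]
}}

```text
t: 14.62
ee_pos: [0.5402, -0.0725, 0.1415]
orientation: [3.139, -0.788, 0.079]
wrist_force: [0.5, -0.2, 0.2]
gripper_width: 0.0006
grasp_force: 0.0
```

Run:
```python
from m import *
A=[cam("scene")["pixels"] for _ in range(4)]; cv2.imwrite("pics/scene9.png",A[0])
a=np.mean([cv2.cvtColor(i,cv2.COLOR_BGR2GRAY).astype(float) for i in A],0)
p=cv2.cvtColor(cv2.imread("pics/scene7.png"),cv2.COLOR_BGR2GRAY).astype(float)
def sh(im,u,lo,hi):  # downward crossing of 95 in lip shading
    q=im[lo:hi,u]; i=np.argmax(q<95); return lo+i-1+(q[i-1]-95)/(q[i-1]-q[i])
us=np.arange(436,445)
print("z7->now px",[round(sh(a,u,int(230+1.25*(u-436)),270)-sh(p,u,int(240+1.25*(u-436)),275),2) for u in us])
s=np.polyfit(us-440,[sh(a,u,int(230+1.25*(u-436)),270) for u in us],1)[1]+3.93
z=lip_scene(-.001,440,s); print(s,"D sym",[mark_scene(-.001+w,454,268.5)-z for w in(-.012,-.013)])
print([a[236:262,u].round().astype(int).tolist() for u in(440,)])
h=cv2.cvtColor(A[0],cv2.COLOR_BGR2HSV); red=((h[...,0]<8)|(h[...,0]>172))&(h[...,1]>150)&(h[...,2]>80)
k,_,st,ce=cv2.connectedComponentsWithStats(red.astype(np.uint8)); print([ce[i].round(1) for i in range(1,k) if st[i,4]>60],arm.state()["wrist_force"])
```

```text
z7->now px [np.float64(-8.62), np.float64(-8.86), np.float64(-8.71), np.float64(-8.51), np.float64(-8.75), np.float64(-8.84), np.float64(-8.69), np.float64(-8.76), np.float64(-9.22)]
248.78715189235874 D sym [-0.0010089997771655645, 0.0005742412226919791]
[[108, 108, 108, 108, 109, 108, 108, 105, 100, 94, 86, 76, 76, 96, 124, 172, 226, 235, 235, 235, 237, 232, 194, 150, 116, 112]]
[array([342.8, 373. ]), array([272.5, 430.2]), array([351.9, 429. ])] [ 0.12115257 -0.13649154  0.38115217]
```

```bash
python3 -c "
from rig import order
print(order.hand_in())"
```

```text
the job is handed in; nothing more can be done
None
```

I pressed the stop button to its hard stop, then pushed the guard window up until its lip measured level with the steel mark (within about 1 mm). The hand is about 15 cm clear, and the job was handed in at about 15 s; I got no verdict back.

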